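# Start the fume extractor and mist the dish

### The arm

A 7-joint arm with a two-finger parallel gripper is mounted at the origin on a cart in front of the work surface, level with it; the furniture and walls round the work are solid. World frame = base frame: x ahead of the robot, y to its left, z up, the work surface at z = 0. Lengths are in m, angles in rad, forces in N, time in s.
With the tool pointing down it reaches from about 0.35 to 0.9 m from the base axis. Payload 8.1 kg.
Tool frame: the origin (TCP) lies midway between the tips of the shut fingers; the grasp point (between the pads) lies 19 mm behind it; z points along the fingers, y is the line along which they close (so a half turn about z gives the same grasp; the last joint's range is limited). The gripper opens to 92 mm and grips with 3 to 60 N. Pads are 19 mm wide; open, the fingers measure 130 mm over their backs; the gripper's body (75 mm by 190 mm) begins 47 mm behind the grasp point.
Start: joints at [1.125, 0.434, 0.025, 1.573, -0.012, 1.134, -0.075], TCP at [0.21, -0.589, 0.227] pointing down, gripper open.
Joint ranges: [-2.62, 2.62], [-0.44, 2.09], [-1.27, 1.32], [0.08, 2.57], [-1.32, 4.46], [0.12, 2], [-2.74, 2.74]. Speed limits (rad/s): [2.22, 2.22, 3.01, 3.01, 3.14, 3.14, 3.14].

### API

Orientations are given as a rotation vector (axis times angle).
In Python, from cell import observe, get_image, camera_model, sign_off, recognise, silhouettes gives the robot as it stands.
- The arm moves only by the tool apply_moves, never from a script. Its argument "motion" is a list of rows, each an object of numbers: "x", "y", "z": the shift along the world's x, y, z in cm; "yaw": the turn about the world's z in degrees; "hand": the opening, from -1 (shut) to 1 (fully open), so that 0 is half open. In form: [{"x": .., "y": .., "z": .., "yaw": .., "hand": ..}, ...]. A call has 1 to 10 rows; each row is the pose to reach, as a shift and turn from the pose commanded when the call began; what a row does not reach only later rows make up. A row lasts 1/8 s, in which the tool goes at most 62.5 mm and 10.7 degrees, less where a joint would pass 70% of its speed; a pose out of reach is approached as far as the arm can. A call with a gripper value outside its range is refused whole. The fingers move at their own pace and stop on an object; "newtons" is the grip in N (left out, the last holds). Time passes only in rows, so rows that repeat a pose let the fingers close. It gives the time, the measured TCP pose, the force, the opening and the grip force at its end, in the units of the state.
- observe(): the state, without advancing time (a new reading comes with each control period).
- get_image(name): name is "side" or "top"; returns the picture (384x512x3 uint8, blue, green, red); there is no depth.
- camera_model(name): a dict with "camera_matrix" (3x3 intrinsics, pixels), "T" (4x4, takes a point from camera to world coordinates). Camera axes: x right, y up, looking along -z (the intrinsics and any distortion apply to the point x, -y, -z); pixel columns grow to the right and rows downward; lengths in m; the calibration is good to about 2 mm. A picture is of the moment at which its call begins. camera_model takes no time and is no camera call.
- sign_off(): hands the job in; it is judged then, once.
Trained networks look in the newest picture that a camera, given by its name, has taken for a name from the list of things; names that differ only in an ending like _2 or _b are one class to them, and where a whole thing is asked for, a point or a joint stands for the part that bears it (a point fixed in the world has none). Each returns a list of dicts, best first, with "p" (0 to 1); they miss things now and then, are a little off and sometimes report something else, mostly with a low value. They report only what shows in the picture. A call takes as long as a camera call.
- recognise(query, camera): "rect" ([left, top, right, bottom] in pixels, round what is visible of it).
- silhouettes(query, camera): "mask" (384x512 bool, what is visible of it) and "rect" ([left, top, right, bottom] in pixels, round what is visible of it).
The state is a dict: "clock": time; "joints": joint angles; "dq": joint speeds; "joint_efforts": joint torques, N m; "position": TCP position; "ee_rot": TCP orientation; "force": force on the tool from outside, world axes, zero at the start; "ft_torque": the same for the moment, N m; "width": opening from 0.0 (shut) to 1.0 (fully open); "gripper_force": force on a finger pad.
Only numpy, scipy, OpenCV 4.12 (cv2) and the standard library are available. Lean on these libraries where they do the work, as an engineer would, in place of code of your own. Each camera call takes 0.05 s, during which the arm holds its last target. There are 200 camera calls.

### The job

Start the small bench fume extractor: pull its spring knob straight out to the stop, then let go so that it springs back in. With the extractor started, press the spray cap of the amber mist bottle all the way down and let it come up again. Leave the clear dish in front of the bottle where it is.

Things in the scene. Friction and masses are not known exactly. Their poses are not given: they have to be found in the camera images.
- extractor: Grey box fixed to the worktop, in mm 180 deep (x), 200 wide (y), 153 high; black duct stub on top to 173. Origin: centre of underside; front = own -x, turned up to 0.3 rad from facing the robot; stands left or right of the bottle. Console: 35 high at x=-90, rises at 40 degrees to the rear block at x=+10. Tall pull knob at y=+25; low fixed dial (22 across, 10 high, not used) at y=-68.
- visor_edge (a point): Middle of the free front edge, top side, of the extractor's flat visor: 4 mm thick, full width, 153 high, reaching from the rear block out over the console to own x = -57. It hangs over the knob, with 42 mm between knob centre and its underside, so the knob is approached with a tilted tool, along the knob's axis. Axes as the extractor's.
- knob_grip (a point): Centre of the pull knob's head; moves with it. Own z = pull direction: out of the console, 40 degrees from vertical, leaning to the front; own y = extractor's y. Round black head (mm) 24 long on its axis (12 each way), 25 across at the foot, 29 at the outer end, on a 13 stem. Console is 28 below along the axis (collar 34 across, 3 high). Free over 70 each side.
- start_knob (a joint): travel of the pull knob along its axis, m: 0 = in at rest, 0.014 = out at the stop. A spring pulls it in with about 2.5 N at rest and 8 N at the stop; released, it goes back to 0 by itself.
- mist_stand: amber bottle, 58 mm across, with a black cap and a white mist pump, standing in a round grey foot 84 mm across and 24 mm high that is fixed to the worktop. Origin: centre of the foot's underside; own -x = the way its spout looks.
- spray_cap_top (a point): centre of the flat top of the white spray cap (27 mm across, 18 mm high) on the bottle, 156 mm above the worktop at rest; moves with the cap.
- spray_cap (a joint): how far the spray cap is pressed, m: 0 = up at rest, 0.007 = all the way down (straight down). Its spring takes about 2 N to start and 5.5 N at the bottom; released, it comes up by itself.
- dish: loose clear round dish, 58 mm across, 15 mm high, lying on the worktop on the spout side, its centre about 110 mm from the bottle's axis. Origin: centre of its underside. To be left where it is.

How it is judged:
By the outcome, as a careful person would: the job done as asked, in the order asked, and still so for the second after the job is handed in, with the robot touching nothing.
It also fails if it takes over 50 s, if anything falls off the work surface, if the arm or the gripper's body presses on something with over 40 N, if the wrist force passes 120 N, or if a joint passes its speed limit or range.

## Working session

There is one attempt and no reset: what is moved stays moved. The work goes in short steps, Python scripts to look and compute and a tool call to move; the robot and the scene stay as the last step left them, time stands still between calls to the robot, and variables do not carry over. Pictures are saved under pics/ and viewed, at most 10 in all, crops included, and the job is handed in when it is done.

Besides the shell and the picture viewer there is one more tool, called after ">>>" in YAML: its name, and indented under it one key for each argument. apply_moves: Moves the arm, as the interface text tells. Its arguments: {"type":"object","properties":{"motion":{"type":"array","items":{"type":"object","properties":{"x":{"type":"number"},"y":{"type":"number"},"z":{"type":"number"},"yaw":{"type":"number"},"hand":{"type":"number"}}}},"newtons":{"type":"number"}},"required":["motion"]}

```bash
mkdir -p pics
cat > h.py <<'E'
from cell import *
import numpy as np, cv2
def ray(cam,uv):
    m=camera_model(cam);T=np.array(m["T"]);K=np.array(m["camera_matrix"]);d=m.get("dist",m.get("distortion"))
    p=cv2.undistortPoints(np.array(uv,float).reshape(-1,1,2),K,None if d is None else np.array(d,float)).reshape(-1,2)
    r=np.c_[p[:,0],-p[:,1],-np.ones(len(p))]@T[:3,:3].T
    return T[:3,3],r
def atz(cam,uv,z):
    o,r=ray(cam,uv);return o+r*((z-o[2])/r[:,2])[:,None]
def proj(cam,P):
    m=camera_model(cam);T=np.array(m["T"]);K=np.array(m["camera_matrix"]);d=m.get("dist",m.get("distortion"))
    q=(np.atleast_2d(P)-T[:3,3])@T[:3,:3]
    return cv2.projectPoints((q*[1,-1,-1]).reshape(-1,1,3),np.zeros(3),np.zeros(3),K,None if d is None else np.array(d,float))[0].reshape(-1,2)
E
python3 - <<'E'
from h import *
np.set_printoptions(precision=4,suppress=True)
print(observe())
for c in("top","side"):
    m=camera_model(c);print(m)
    cv2.imwrite(f"pics/{c}0.png",get_image(c))
    for q in("extractor","knob_grip","mist_stand","spray_cap_top","dish","visor_edge"):
        for r in recognise(q,c)[:2]: print(c,q,np.round(r["rect"],1),round(r["p"],2))
E
```

```text
{'clock': 0.0, 'joints': array([ 1.1254,  0.4352,  0.025 ,  1.5741, -0.0116,  1.134 , -0.0751]), 'dq': array([-0.001 , -0.0008,  0.0003,  0.0005,  0.0002,  0.0012,  0.0007]), 'joint_efforts': array([ -0.    , -66.7852,   0.9855, -31.4456,  -0.0605,   0.0429,
         0.0001]), 'position': array([ 0.2099, -0.5882,  0.226 ]), 'ee_rot': array([-3.0941, -0.5355,  0.0006]), 'force': array([0.1557, 0.6878, 0.06  ]), 'ft_torque': array([0.0028, 0.0067, 0.0099]), 'gripper_force': 0.0, 'width': 1.0027828891816712}
{'camera_matrix': array([[375.285 ,   0.    , 256.0114],
       [  0.    , 375.285 , 196.0441],
       [  0.    ,   0.    ,   1.    ]]), 'T': array([[ 0.0043,  0.9981, -0.062 ,  0.5134],
       [-1.    ,  0.0044,  0.001 ,  0.0024],
       [ 0.0013,  0.062 ,  0.9981,  1.0986],
       [ 0.    ,  0.    ,  0.    ,  1.    ]])}
top extractor [275.5 126.4 370.7 214. ] 0.98
top extractor [182.1 149.6 210.2 181.4] 0.2
top knob_grip [304.6 187.3 312.9 195.4] 0.52
top mist_stand [183.2 153.1 210.  180.3] 0.93
top dish [186.8 192.5 206.9 212.7] 0.7
top visor_edge [276.1 126.4 370.4 213.9] 0.68
{'camera_matrix': array([[496.3368,   0.    , 252.1737],
       [  0.    , 496.3368, 200.4214],
       [  0.    ,   0.    ,   1.    ]]), 'T': array([[-0.7998,  0.2563, -0.5429, -0.0134],
       [-0.6003, -0.3294,  0.7288,  0.8209],
       [ 0.008 ,  0.9087,  0.4173,  0.5566],
       [ 0.    ,  0.    ,  0.    ,  1.    ]])}
side extractor [227.3 131.5 330.4 226.1] 0.7
side mist_stand [159.4 186.4 197.7 266.4] 0.95
side spray_cap_top [170.2 187.4 180.2 201.2] 0.49
side dish [198.3 260.3 230.3 279.3] 0.89
side visor_edge [228.6 134.9 329.1 226. ] 0.87
```

```bash
python3 -c "
import cv2
a=cv2.imread('pics/top0.png')[110:230,160:390];b=cv2.imread('pics/side0.png')[110:290,140:350]
cv2.imwrite('pics/c1.png',cv2.resize(a,None,fx=3.4,fy=3.4,interpolation=2));cv2.imwrite('pics/c2.png',cv2.resize(b,None,fx=3.3,fy=3.3,interpolation=2))"
```

```text
(no output)
```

View pics/c1.png

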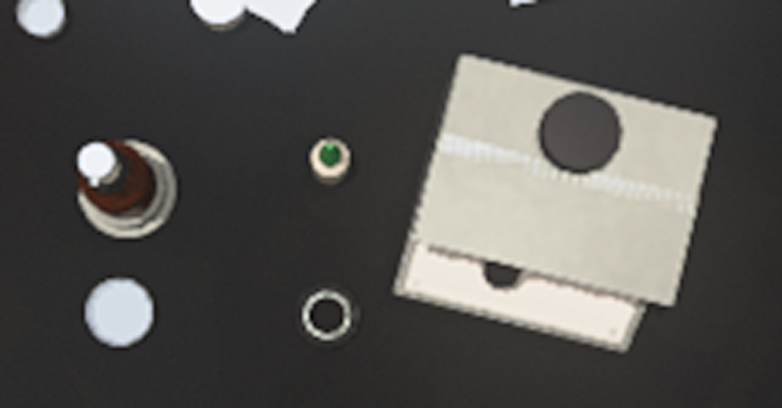

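View pics/c2.png

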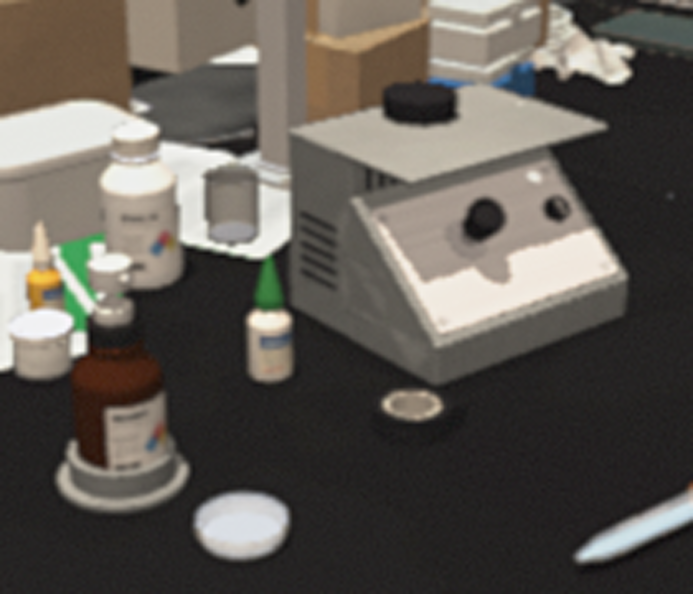

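```bash
cat > fit.py <<'E'
from h import *
from scipy.optimize import least_squares
np.set_printoptions(precision=4,suppress=True)
t=lambda c:((np.array(c,float)+.5)/3.4-.5+[160,110])
s=lambda c:((np.array(c,float)+.5)/3.3-.5+[140,110])
tp=t([(462,55),(716,120),(672,306),(418,245),(396,293),(627,351)])
TP=np.array([(90,100,153),(90,-100,153),(-57,-100,153),(-57,100,153),(-90,100,35),(-90,-100,35)])/1e3
sp=s([(292,130),(413,180),(607,126),(437,383),(440,342),(484,219)])
SP=np.array([(90,100,153),(-57,100,151),(-57,-100,153),(-90,100,0),(-90,100,35),(-50,25,108)])/1e3
def W(p,P):
    c,q=np.cos(p[2]),np.sin(p[2]);R=np.array([[c,-q,0],[q,c,0],[0,0,1]]);return P@R.T+[p[0],p[1],0]
f=lambda p,sep=0:np.r_[(proj("top",W(p,TP))-tp).ravel(),(proj("side",W(p,SP))-sp).ravel()]
r=least_squares(f,[.55,-.2,-.2],loss="soft_l1")
print(r.x);print(f(r.x).reshape(-1,2))
rt=least_squares(lambda p:f(p)[:12],r.x);print("top only",rt.x)
rs=least_squares(lambda p:f(p)[12:],r.x);print("side only",rs.x)
print("knob",W(r.x,np.array([[-.0477,.025,.107],[-.057,.025,.153]])))
tc,sc=t([(97,158)]),s([(109,264)])
print("cap top/side@.156",atz("top",tc,.156),atz("side",sc,.156))
print("dish",atz("top",t([(119,313)]),.012),atz("side",s([(242,522)]),.012))
print("foot",atz("top",t([(127,188)]),.012))
E
python3 fit.py
```

```text
[ 0.6416 -0.1739 -0.24  ]
[[-0.2293 -0.1862]
 [ 1.3612 -0.55  ]
 [ 1.3013  0.67  ]
 [-0.9656 -0.4796]
 [-0.1425  0.8437]
 [ 0.4899  0.8361]
 [-1.427  -0.9706]
 [-0.1928  0.7452]
 [ 0.4727 -0.6786]
 [ 0.33    2.0562]
 [-0.2101  1.4106]
 [-0.7096 -2.0711]]
top only [ 0.642  -0.1731 -0.2398]
side only [ 0.6417 -0.1763 -0.2487]
knob [[ 0.6012 -0.1383  0.107 ]
 [ 0.5921 -0.1361  0.153 ]]
cap top/side@.156 [[0.6725 0.1737 0.156 ]] [[0.6661 0.1781 0.156 ]]
dish [[0.5636 0.179  0.012 ]] [[0.5612 0.1803 0.012 ]]
foot [[0.671  0.1737 0.012 ]]
```

>>> apply_moves:
  motion:
    - {"x": 3.5, "y": 4.6, "yaw": -4}
    - {"x": 7, "y": 9.2, "yaw": -8}
    - {"x": 10.5, "y": 13.8, "yaw": -12}
    - {"x": 14, "y": 18.4, "yaw": -16}
    - {"x": 17.5, "y": 23, "yaw": -20}
    - {"x": 21, "y": 27.6, "yaw": -24}
    - {"x": 24.5, "y": 32.2, "yaw": -28}
    - {"x": 28, "y": 36.8, "yaw": -31}
    - {"x": 31.5, "y": 41.4, "yaw": -33.3}
    - {"x": 35, "y": 46, "yaw": -33.3}

```text
schema error: expected keys x, y, z, yaw, hand
```

>>> apply_moves:
  motion:
    - {"z": -1}
    - {"z": -2}
    - {"z": -2}

```text
schema error: expected keys x, y, z, yaw, hand
```

>>> apply_moves:
  motion:
    - {"x": 3.5, "y": 4.6, "z": 0, "yaw": -4, "hand": 1}
    - {"x": 7, "y": 9.2, "z": 0, "yaw": -8, "hand": 1}
    - {"x": 10.5, "y": 13.8, "z": 0, "yaw": -12, "hand": 1}
    - {"x": 14, "y": 18.4, "z": 0, "yaw": -16, "hand": 1}
    - {"x": 17.5, "y": 23, "z": 0, "yaw": -20, "hand": 1}
    - {"x": 21, "y": 27.6, "z": 0, "yaw": -24, "hand": 1}
    - {"x": 24.5, "y": 32.2, "z": 0, "yaw": -28, "hand": 1}
    - {"x": 28, "y": 36.8, "z": 0, "yaw": -31, "hand": 1}
    - {"x": 31.5, "y": 41.4, "z": 0, "yaw": -33.3, "hand": 1}
    - {"x": 35, "y": 46, "z": 0, "yaw": -33.3, "hand": 1}

```text
clock: 1.95
position: [0.5611, -0.1271, 0.227]
ee_rot: [3.119, -0.375, 0.001]
force: [1.0, -0.7, 1.0]
width: 0.998
gripper_force: 0.0
```

>>> apply_moves:
  motion:
    - {"x": 0, "y": 0, "z": 0, "yaw": 0, "hand": 1}
    - {"x": 0, "y": 0, "z": 0, "yaw": 0, "hand": 1}
    - {"x": 0, "y": 0, "z": 0, "yaw": 0, "hand": 1}

```text
clock: 2.33
position: [0.5593, -0.1303, 0.2268]
ee_rot: [3.118, -0.377, -0.0]
force: [-0.5, -0.4, 1.3]
width: 0.999
gripper_force: 0.0
```

>>> apply_moves:
  motion:
    - {"x": 0, "y": 0.2, "z": -4, "yaw": 0, "hand": 1}
    - {"x": 0, "y": 0.2, "z": -8, "yaw": 0, "hand": 1}
    - {"x": 0, "y": 0.2, "z": -11, "yaw": 0, "hand": 1}
    - {"x": 0, "y": 0.2, "z": -12.7, "yaw": 0, "hand": 1}
    - {"x": 0, "y": 0.2, "z": -12.7, "yaw": 0, "hand": 0.3}
    - {"x": 0, "y": 0.2, "z": -12.7, "yaw": 0, "hand": 0.3}
    - {"x": 0, "y": 0.2, "z": -12.7, "yaw": 0, "hand": 0.3}

```text
clock: 3.2
position: [0.5609, -0.1269, 0.101]
ee_rot: [3.119, -0.374, 0.003]
force: [-0.1, -0.6, 0.3]
width: 0.723
gripper_force: 0.0
```

Run:
```python
from h import *
a=get_image("top")[120:230,270:380];b=get_image("side")[110:230,210:350]
a=cv2.resize(a,(400,400),interpolation=2);b=cv2.resize(b,(400,343),interpolation=2)
cv2.imwrite("pics/d1.png",np.hstack([a,np.vstack([b,np.zeros((57,400,3),np.uint8)])]))
o=observe();print(o["position"],o["force"])
```

```text
[ 0.5605899  -0.12672247  0.10063749] [-0.23401182  0.08301856  0.61107466]
```

View pics/d1.png

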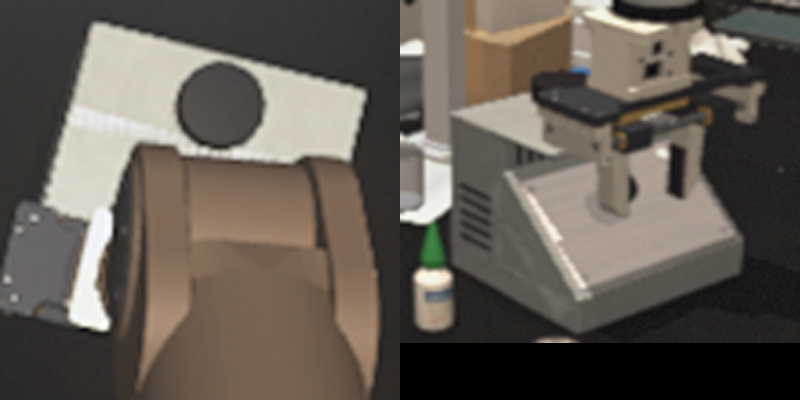

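>>> apply_moves:
  motion:
    - {"x": 0.8, "y": -0.3, "z": -0.3, "yaw": 0, "hand": 0.1}
    - {"x": 1.5, "y": -0.5, "z": -0.4, "yaw": 0, "hand": 0}
    - {"x": 1.8, "y": -0.6, "z": -0.4, "yaw": 0, "hand": 0}
    - {"x": 1.8, "y": -0.6, "z": -0.4, "yaw": 0, "hand": 0}
    - {"x": 1.8, "y": -0.6, "z": -0.4, "yaw": 0, "hand": 0}

```text
clock: 3.92
position: [0.5779, -0.1326, 0.0957]
ee_rot: [3.119, -0.374, -0.0]
force: [-1.5, -1.1, -0.6]
width: 0.497
gripper_force: 0.0
```

>>> apply_moves:
  motion:
    - {"x": 0.1, "y": 0, "z": 0, "yaw": 0, "hand": 0}
    - {"x": 0.1, "y": 0, "z": 0, "yaw": 0, "hand": 0}
    - {"x": 0.1, "y": 0, "z": 0, "yaw": 0, "hand": 0}

```text
clock: 4.3
position: [0.579, -0.1327, 0.0958]
ee_rot: [3.119, -0.374, 0.0]
force: [0.3, -0.2, -0.8]
width: 0.501
gripper_force: 0.0
```

>>> apply_moves:
  motion:
    - {"x": 0.1, "y": 0, "z": 0, "yaw": 0, "hand": 0}
    - {"x": 0.2, "y": -0.05, "z": 0, "yaw": 0, "hand": 0}
    - {"x": 0.2, "y": -0.05, "z": 0, "yaw": 0, "hand": 0}
    - {"x": 0.2, "y": -0.05, "z": 0, "yaw": 0, "hand": 0}

```text
clock: 4.8
position: [0.5807, -0.1329, 0.0956]
ee_rot: [-3.119, 0.374, 0.001]
force: [-2.6, 1.3, 2.2]
width: 0.502
gripper_force: 1.6
```

>>> apply_moves:
  motion:
    - {"x": 0.1, "y": 0, "z": 0, "yaw": 0, "hand": 0}
    - {"x": 0.15, "y": -0.05, "z": 0, "yaw": 0, "hand": 0}
    - {"x": 0.15, "y": -0.05, "z": 0, "yaw": 0, "hand": 0}
    - {"x": 0.15, "y": -0.05, "z": 0, "yaw": 0, "hand": 0}

```text
clock: 5.3
position: [0.5806, -0.1329, 0.0956]
ee_rot: [-3.119, 0.374, 0.006]
force: [-9.4, 4.0, 6.9]
width: 0.504
gripper_force: 5.1
```

>>> apply_moves:
  motion:
    - {"x": -0.2, "y": 0.05, "z": 0, "yaw": 0, "hand": -0.2}
    - {"x": -0.2, "y": 0.05, "z": 0, "yaw": 0, "hand": -0.4}
    - {"x": -0.2, "y": 0.05, "z": 0, "yaw": 0, "hand": -1}
    - {"x": -0.2, "y": 0.05, "z": 0, "yaw": 0, "hand": -1}
    - {"x": -0.2, "y": 0.05, "z": 0, "yaw": 0, "hand": -1}
  newtons: 25

```text
clock: 5.92
position: [0.5811, -0.1316, 0.0958]
ee_rot: [-3.118, 0.372, -0.001]
force: [-0.8, 5.5, 1.5]
width: 0.29
gripper_force: 25.8
```

>>> apply_moves:
  motion:
    - {"x": -0.12, "y": 0.05, "z": 0.15, "yaw": 0, "hand": -1}
    - {"x": -0.25, "y": 0.1, "z": 0.3, "yaw": 0, "hand": -1}
    - {"x": -0.37, "y": 0.12, "z": 0.45, "yaw": 0, "hand": -1}
    - {"x": -0.5, "y": 0.15, "z": 0.6, "yaw": 0, "hand": -1}
    - {"x": -0.5, "y": 0.15, "z": 0.6, "yaw": 0, "hand": -1}
  newtons: 35

```text
clock: 6.55
position: [0.5765, -0.1305, 0.1016]
ee_rot: [-3.118, 0.372, -0.002]
force: [3.8, 4.5, -5.5]
width: 0.282
gripper_force: 35.0
```

>>> apply_moves:
  motion:
    - {"x": -0.12, "y": 0.03, "z": 0.15, "yaw": 0, "hand": -1}
    - {"x": -0.25, "y": 0.06, "z": 0.3, "yaw": 0, "hand": -1}
    - {"x": -0.37, "y": 0.09, "z": 0.45, "yaw": 0, "hand": -1}
    - {"x": -0.45, "y": 0.1, "z": 0.54, "yaw": 0, "hand": -1}
    - {"x": -0.45, "y": 0.1, "z": 0.54, "yaw": 0, "hand": -1}
  newtons: 40

```text
clock: 7.18
position: [0.5723, -0.1294, 0.1067]
ee_rot: [-3.118, 0.372, -0.003]
force: [5.7, 5.1, -8.5]
width: 0.279
gripper_force: 40.0
```

>>> apply_moves:
  motion:
    - {"x": -0.06, "y": 0.02, "z": 0.08, "yaw": 0, "hand": -1}
    - {"x": -0.12, "y": 0.03, "z": 0.15, "yaw": 0, "hand": -1}
    - {"x": -0.12, "y": 0.03, "z": 0.15, "yaw": 0, "hand": -1}
    - {"x": -0.12, "y": 0.03, "z": 0.15, "yaw": 0, "hand": -1}

```text
clock: 7.68
position: [0.5722, -0.1294, 0.1072]
ee_rot: [-3.118, 0.372, -0.005]
force: [14.5, 2.6, -24.6]
width: 0.278
gripper_force: 40.0
```

>>> apply_moves:
  motion:
    - {"x": 0.1, "y": -0.02, "z": -0.12, "yaw": 0, "hand": -1}
    - {"x": 0.1, "y": -0.02, "z": -0.12, "yaw": 0, "hand": 0.3}
    - {"x": 0.1, "y": -0.02, "z": -0.12, "yaw": 0, "hand": 0.3}
    - {"x": 0.1, "y": -0.02, "z": -0.12, "yaw": 0, "hand": 0.3}
    - {"x": -0.5, "y": 0.1, "z": -0.12, "yaw": 0, "hand": 0.3}
    - {"x": -1.8, "y": 0.4, "z": 0, "yaw": 0, "hand": 0.3}
    - {"x": -2, "y": 0.5, "z": 0, "yaw": 0, "hand": 0.3}

```text
clock: 8.55
position: [0.5485, -0.1252, 0.1088]
ee_rot: [3.119, -0.374, -0.001]
force: [0.2, 0.7, -0.0]
width: 0.655
gripper_force: 0.0
```

Run:
```python
from h import *
b=get_image("side")[110:230,210:350]
cv2.imwrite("pics/d2.png",cv2.resize(b,(700,600),interpolation=2))
o=observe();print(o["position"],o["force"])
```

```text
[ 0.54889309 -0.12509158  0.10885266] [ 0.290023   -0.6123475   0.21438417]
```

View pics/d2.png

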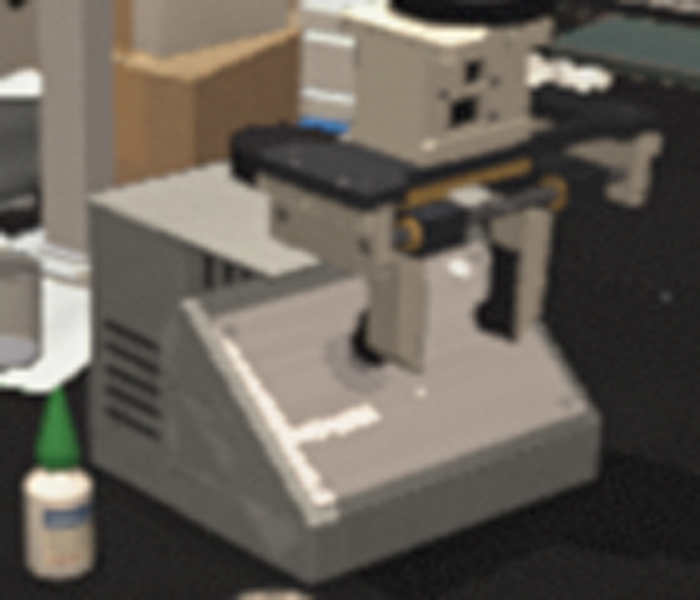

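>>> apply_moves:
  motion:
    - {"x": -0.5, "y": 0, "z": 4, "yaw": 0, "hand": 0.3}
    - {"x": -0.5, "y": 0, "z": 9, "yaw": 0, "hand": 0}
    - {"x": -0.5, "y": 1, "z": 13, "yaw": 0, "hand": -1}
    - {"x": 1, "y": 5, "z": 14, "yaw": 0, "hand": -1}
    - {"x": 3, "y": 10, "z": 14, "yaw": 0, "hand": -1}
    - {"x": 5, "y": 15, "z": 14, "yaw": 0, "hand": -1}
    - {"x": 7, "y": 20, "z": 14, "yaw": 0, "hand": -1}
    - {"x": 9.5, "y": 25, "z": 14, "yaw": 0, "hand": -1}
    - {"x": 12.2, "y": 30, "z": 12, "yaw": 0, "hand": -1}
    - {"x": 12.2, "y": 30, "z": 8, "yaw": 0, "hand": -1}

```text
clock: 9.85
position: [0.6732, 0.1817, 0.1888]
ee_rot: [-3.116, 0.363, -0.004]
force: [0.3, -0.3, -1.3]
width: 0.001
gripper_force: 0.0
```

>>> apply_moves:
  motion:
    - {"x": 0, "y": 0, "z": 0, "yaw": 0, "hand": -1}
    - {"x": 0, "y": 0, "z": 0, "yaw": 0, "hand": -1}
    - {"x": 0, "y": 0, "z": 0, "yaw": 0, "hand": -1}

```text
clock: 10.22
position: [0.6729, 0.174, 0.1909]
ee_rot: [-3.118, 0.376, -0.005]
force: [0.9, -1.0, 0.4]
width: 0.002
gripper_force: 0.0
```

Run:
```python
from h import *
b=get_image("side");o=observe();p=o["position"];print(p,o["force"],o["width"])
q=proj("side",np.array([p,[p[0],p[1],.156],[.671,.175,.156]]));print(q)
for x in recognise("spray_cap_top","side")[:2]:print(x)
for x in recognise("knob_grip","side")[:2]:print(x)
cv2.imwrite("pics/d3.png",cv2.resize(b[100:290,130:350],None,fx=3.1,fy=3.1,interpolation=2))
```

```text
[0.67275449 0.17405239 0.19076213] [0.66727823 0.05516828 0.10553646] 0.007832380598224213
[[170.7630716  172.31763095]
 [171.79443363 188.22804197]
 [172.07384022 188.58276703]]
{'rect': [170.4, 186.7, 179.5, 201.4], 'p': 0.64}
{'rect': [281.8, 169.5, 292.9, 181.0], 'p': 0.68}
```

View pics/d3.png

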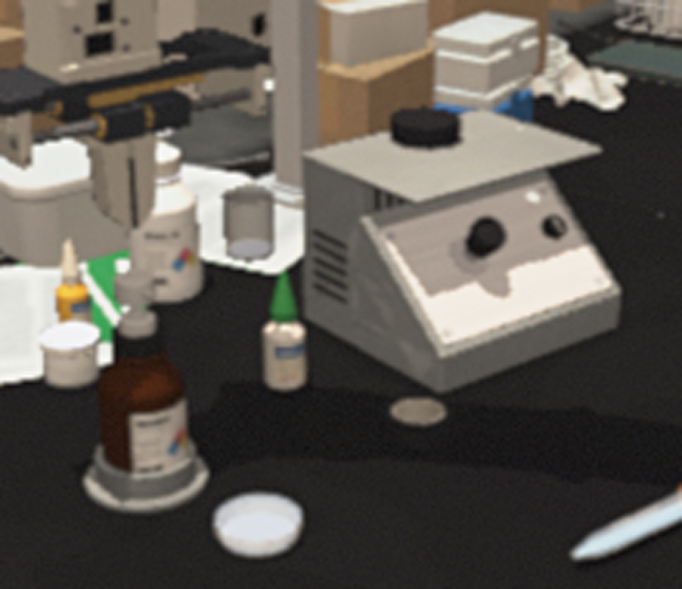

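>>> apply_moves:
  motion:
    - {"x": -0.2, "y": 0, "z": -1.5, "yaw": 0, "hand": -1}
    - {"x": -0.2, "y": 0, "z": -2.8, "yaw": 0, "hand": -1}
    - {"x": -0.2, "y": 0, "z": -3.3, "yaw": 0, "hand": -1}
    - {"x": -0.2, "y": 0, "z": -3.6, "yaw": 0, "hand": -1}
    - {"x": -0.2, "y": 0, "z": -3.8, "yaw": 0, "hand": -1}
    - {"x": -0.2, "y": 0, "z": -3.8, "yaw": 0, "hand": -1}

```text
clock: 11.12
position: [0.6698, 0.1746, 0.1509]
ee_rot: [3.119, -0.374, -0.0]
force: [-2.8, -1.4, 4.3]
width: 0.008
gripper_force: 2.1
```

>>> apply_moves:
  motion:
    - {"x": 0, "y": 0, "z": -0.2, "yaw": 0, "hand": -1}
    - {"x": 0, "y": 0, "z": -0.35, "yaw": 0, "hand": -1}
    - {"x": 0, "y": 0, "z": -0.35, "yaw": 0, "hand": -1}

```text
clock: 11.5
position: [0.6702, 0.1748, 0.1492]
ee_rot: [-3.119, 0.374, -0.002]
force: [-7.1, -2.5, 16.5]
width: 0.005
gripper_force: 8.0
```

>>> apply_moves:
  motion:
    - {"x": 0, "y": 0, "z": -0.07, "yaw": 0, "hand": -1}
    - {"x": 0, "y": 0, "z": -0.07, "yaw": 0, "hand": -1}

```text
clock: 11.75
position: [0.6702, 0.1747, 0.1492]
ee_rot: [-3.119, 0.374, -0.003]
force: [-9.5, -4.0, 20.1]
width: 0.006
gripper_force: 10.1
```

>>> apply_moves:
  motion:
    - {"x": 0, "y": 0, "z": 0.5, "yaw": 0, "hand": -1}
    - {"x": 0, "y": 0, "z": 1.5, "yaw": 0, "hand": -1}
    - {"x": 0, "y": 0, "z": 4, "yaw": 0, "hand": -1}
    - {"x": 0, "y": 0, "z": 8, "yaw": 0, "hand": -1}
    - {"x": -4, "y": -5, "z": 9, "yaw": 0, "hand": -1}
    - {"x": -8, "y": -10, "z": 9, "yaw": 0, "hand": -1}
    - {"x": -12, "y": -15, "z": 9, "yaw": 0, "hand": -1}
    - {"x": -14, "y": -18, "z": 9, "yaw": 0, "hand": -1}
    - {"x": -14, "y": -18, "z": 9, "yaw": 0, "hand": -1}
    - {"x": -14, "y": -18, "z": 9, "yaw": 0, "hand": -1}

```text
clock: 13.0
position: [0.5307, -0.0046, 0.2369]
ee_rot: [-3.119, 0.373, -0.002]
force: [0.5, 1.1, -0.6]
width: 0.005
gripper_force: 0.0
```

Run:
```python
from h import *
b=get_image("side");print(observe()["position"],observe()["force"])
for x in recognise("spray_cap_top","side")[:1]+recognise("dish","side")[:1]:print(x)
cv2.imwrite("pics/d4.png",cv2.resize(b[100:290,130:350],None,fx=3.1,fy=3.1,interpolation=2))
```

```text
[ 0.53073919 -0.00409193  0.23671449] [-0.12110776  0.69074107 -0.15169426]
{'rect': [169.3, 187.7, 180.2, 200.8], 'p': 0.5}
{'rect': [197.3, 261.3, 232.0, 279.3], 'p': 0.71}
```

View pics/d4.png

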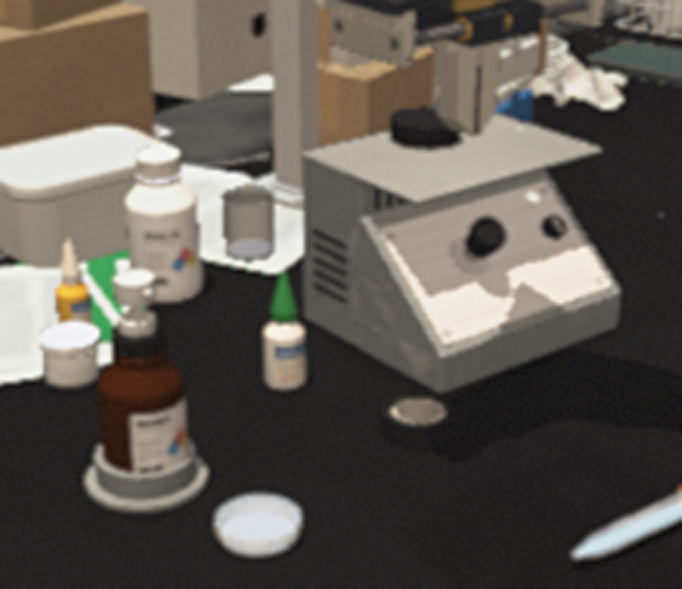

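The picture shows the cap up again at crop (137,285), the dish unmoved at (258,524) and the knob back in at (485,236). The arm is clear of everything.

```bash
python3 -c "
from cell import *
print(sign_off())"
```

```text
the job is handed in; nothing more can be done
None
```

I pulled the extractor knob to its stop and let it spring back, then pressed the spray cap to the bottom and released it; the dish was not moved, and I handed the job in at about 13 s.

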